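Balance a counterweight beam on a block

TASK

The metal beam with the clamped-on weight is to be hung at its balance point. Take it out of the sloping rack and lay it squarely across the upright blade of the balancing block, weight on top, so that it balances there: let go of it level and still, resting on nothing but the blade. Leave the other things on the bench where they are.

Things in the scene. Friction and masses are not known exactly. Their poses are not given: they have to be found in the camera images.
- beam: Plain aluminium bar, 200 x 26 x 18 mm (x, y, z), 0.20 kg without its weight. Origin: centre of its underside; x runs along the bar, z out of its top face. It starts in the sloping rack, its +x end raised 32 degrees, and can be gripped by its 26 mm wide sides anywhere between the rack's saddles (up to 50 mm either way from the middle).
- counterweight (a joint): Place of the weight's middle along the beam's x, in m from the middle of the beam (-0.065 to +0.065); differs each time. The weight is a dark steel block 40 mm long, 24 mm wide, 24 mm high (29 mm with the round screw head on it), standing on the beam's top face and clamped tight, so it does not slide. It weighs the same as the bar, 0.20 kg, so the whole balances half way between the middle of the bar and the middle of the weight.
- weight_middle (a point): Centre of the weight block, 30 mm above the beam's underside.
- sloping_rack: Wooden rack fixed to the bench, foot 200 x 84 x 12 mm. Origin: centre of the foot's underside; x along the foot toward its high end. Two saddles carry the beam near its ends; the middle of the beam's underside is 95 mm above the bench, over the origin. The saddles' side cheeks reach 12 mm up the beam's sides with 3 mm play, and a stop at the low end keeps it from sliding down, so the beam comes out at right angles to the slope.
- balancing_block: Fixed block: wooden foot 90 x 110 x 16 mm with an upright iron blade, 12 mm thick (x) and 60 mm long (y), whose flat top edge is 70 mm above the bench (an iron flange 40 mm wide in x lies at its root, below 22 mm). Origin: centre of the foot's underside. The beam goes across the blade, along the block's x, either end first.
- block_edge (a point): Middle of the blade's flat top edge; y runs along the edge, x across it, z up.
- glue_pot: Stoneware paste pot, 72 mm wide, 65 mm high, a bystander; origin: centre of its underside.
- thread_spool: Wooden thread spool, 42 mm wide, 52 mm high, standing, a bystander; origin: centre of its underside.
- bone_folder: Flat pale stick 147 x 24 x 8 mm lying on the bench (its length along y), a bystander; origin: centre of its underside.
- glue_brush: Round glue brush 215 mm long (along y), 28 mm thick, lying on the bench, a bystander; origin: centre of its underside.
Mind the look-alikes: they are no part of the job. Leave any red look-alike of the balancing_block alone.

How it is judged:
By the outcome, as a careful person would: the job done as asked, in the order asked, and still so for the second after the job is handed in, with the robot touching nothing.
It also fails if it takes over 40 s, if anything falls off the work surface, if the arm or the gripper's body presses on something with over 40 N, if the wrist force passes 120 N, or if a joint passes its speed limit or range.

ROBOT

A 6-joint arm with a two-finger parallel gripper is mounted at the origin on a cart in front of the work surface, level with it; the furniture and walls round the work are solid. World frame = base frame: x ahead of the robot, y to its left, z up, the work surface at z = 0. Lengths are in mm, angles in rad, forces in N, time in s.
With the tool pointing down it reaches from about 275 to 1000 mm from the base axis. Payload 8.4 kg.
Tool frame: the origin (TCP) lies at the very end of the fingers, on their centre line; the grasp point (between the pads) lies 19 mm behind it; z points along the fingers, y is the direction in which the jaws open and shut (so a half turn about z gives the same grasp; the last joint's range is limited). The gripper opens to 85 mm and grips with 20 to 120 N. Pads are 22 mm wide; open, the fingers measure 114 mm over their backs; the gripper's body (76 mm by 85 mm) begins 54 mm behind the grasp point. The pads swing forward as they close: fully open they stand 13 mm farther back than shut.
Start: joints at [-1.293, 0.353, 1.633, -0, 1.155, -0.002], TCP at [172.601, -600.697, 231.281] pointing down, gripper open.
Joint ranges: [-2.63, 2.63], [-0.92, 2.1], [0.06, 2.66], [-1.3, 4.44], [0, 2.69], [-3.02, 3.02]. Speed limits (rad/s): [2.22, 2.22, 2.79, 3.14, 3.14, 3.14].

INTERFACE

Orientations are given as [roll, pitch, yaw] about the fixed x, y, z axes, in that order (R = Rz(yaw) Ry(pitch) Rx(roll)).
In Python, from rig import r, vision gives the robot as it stands.
- The arm moves only by the tool move_arm, never from a script. Its argument "series" is text: rows parted by semicolons, each of 7 numbers parted by spaces: the closure, from -1 (fully open) to 1 (shut), then the shift along the tool's x, y, z in units of 40 mm (1.0 is 40 mm), then the turn, a rotation vector about the tool's x, y, z in degrees. In form: grip tx ty tz ax ay az; .... A call has 1 to 20 rows; each row shifts and turns the pose as measured when the row begins, along the tool's axes as they then stand; what a row does not reach is not made up. A row lasts 1/8 s, in which the tool goes at most 62.5 mm and 10.7 degrees, less where a joint would pass 70% of its speed; a pose out of reach is approached as far as the arm can. A call is refused whole if a number of a shift passes 1 or a number of a turn 10.7, either way. A call with a gripper value outside its range is refused whole. The fingers move at their own pace and stop on an object; "grip_force" is the grip in N (left out, the last holds). Time passes only in rows, so rows that do not move let the fingers close. It gives the time, the measured TCP pose, the force and the opening at its end, in the units of the state.
- r.sense(): the state, without advancing time (a new reading comes with each control period).
- vision.grab_frame(name): name is "scene" or "top" or "wrist"; returns the picture (420x560x3 uint8, red, green, blue); there is no depth.
- vision.camera_params(name): a dict with "fx", "fy", "cx", "cy" (pixels), "position" and "rotation" of the camera in the world. Camera axes: x right, y up, looking along -z (the intrinsics and any distortion apply to the point x, -y, -z); pixel columns grow to the right and rows downward; lengths in mm; the calibration is good to about 2 mm. A picture is of the moment at which its call begins: read the wrist's pose just before it. camera_params takes no time and is no camera call; for the wrist camera it gives the pose at the moment of the call.
- r.sign_off(): hands the job in, once; it reports no verdict.
The state is a dict: "clock": time; "qpos": joint angles; "qvel": joint speeds; "joint_efforts": joint torques, N m; "eef_pos": TCP position; "tcp_rot": TCP orientation; "contact_force": force on the tool from outside, world axes, zero at the start; "wrist_torque": the same for the moment, N m; "opening": opening from 0.0 (shut) to 1.0 (fully open).
Only numpy, scipy, OpenCV 4.12 (cv2) and the standard library are available. Lean on these libraries where they do the work, as an engineer would, in place of code of your own. Each camera call takes 0.05 s, during which the arm holds its last target. There are 200 camera calls.

## Working session

There is one attempt and no reset: what is moved stays moved. The work goes in short steps, Python scripts to look and compute and a tool call to move; the robot and the scene stay as the last step left them, time stands still between calls to the robot, and variables do not carry over. Pictures are saved under pics/ and viewed, about 8 in all and at most 12, crops included, and the job is handed in when it is done.

Besides the shell and the picture viewer there is one more tool, called after "Request:" as a command line: name --argument value ..., lists and objects as JSON in quotes. move_arm: Moves the arm, as the interface text tells. Its arguments: {"type":"object","properties":{"series":{"type":"string"},"grip_force":{"type":"number"}},"required":["series"]}

```bash
mkdir -p pics; ls; python3 - <<'E'
from rig import r, vision
import cv2,numpy as np
for n in("scene","top"):
    im=vision.grab_frame(n); cv2.imwrite(f"pics/{n}0.png",im[:,:,::-1])
    p=vision.camera_params(n); print(n,{k:np.round(v,3).tolist() if not isinstance(v,str) else v for k,v in p.items()})
s=r.sense();print(s)
E
```

```text
pics
scene {'fx': 416.514, 'fy': 416.514, 'cx': 279.007, 'cy': 214.13, 'position': [216.453, 570.39, 533.78], 'rotation': [1.058, -0.025, -2.693]}
top {'fx': 411.703, 'fy': 411.703, 'cx': 283.197, 'cy': 214.886, 'position': [373.538, -130.167, 1002.98], 'rotation': [0.218, -0.002, -1.638]}
{'clock': 0.1, 'qpos': array([-1.29340781e+00,  3.53567341e-01,  1.63402688e+00, -1.60942473e-05,
        1.15517736e+00, -2.41759529e-03]), 'qvel': array([ 0.00074432, -0.00168836, -0.00248341, -0.00069057, -0.00147058,
       -0.00012374]), 'joint_efforts': array([ 1.00789919e-03, -6.06357479e+01, -3.42818785e+01,  5.41257134e-05,
        3.84485887e-03,  1.62149905e-05]), 'eef_pos': array([ 172.48103784, -600.313462  ,  230.65802778]), 'tcp_rot': array([-3.14041370e+00,  1.18662163e-05,  2.79812629e-01]), 'contact_force': array([ 0.33293356,  0.23024234, -0.09952677]), 'wrist_torque': array([-0.02428149,  0.03361662,  0.05199933]), 'opening': 1.003614339031262}
```

View pics/scene0.png

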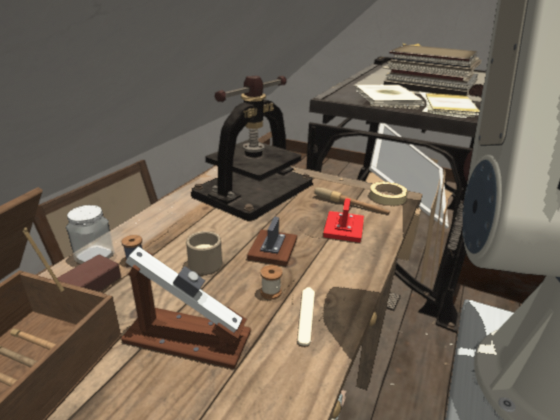

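View pics/top0.png

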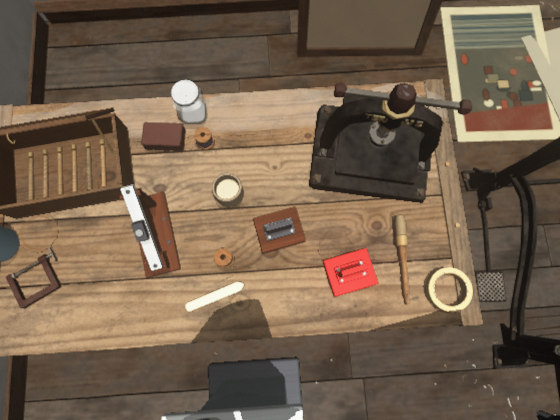

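The scene picture shows the beam in the rack (scene 135–240, 255–325; top ≈ 140,228). Two blocks could be meant: a brown-footed one with an iron blade (top 279,229; scene 273,240), and a red look-alike (top 351,272). The brown one fits the description because it has a wooden foot and an iron blade. I'll confirm with a crop and measure both it and the beam.

```bash
cat > h.py <<'E'
import numpy as np, cv2
from scipy.spatial.transform import Rotation as R
from rig import r, vision
def cam(n):
    p=vision.camera_params(n); rot=np.array(p["rotation"])
    return p,(R.from_euler("xyz",rot) if rot.shape==(3,) else R.from_matrix(rot)).as_matrix(),np.array(p["position"])
def ray(c,u,v):
    p,M,o=c; d=M@np.array([(u-p["cx"])/p["fx"],-(v-p["cy"])/p["fy"],-1.]); return o,d
def hit(c,u,v,z):
    o,d=ray(c,u,v); return o+d*(z-o[2])/d[2]
def proj(c,P):
    p,M,o=c; q=M.T@(np.array(P,float)-o); return np.array([p["cx"]+p["fx"]*q[0]/-q[2],p["cy"]-p["fy"]*q[1]/-q[2]])
def two(c1,a,c2,b):
    o1,d1=ray(c1,*a);o2,d2=ray(c2,*b)
    t=np.linalg.lstsq(np.c_[d1,-d2],o2-o1,rcond=None)[0]
    A,B=o1+d1*t[0],o2+d2*t[1]; return (A+B)/2,np.linalg.norm(A-B)
E
python3 - <<'E'
from h import *
im=cv2.imread("pics/top0.png"); sc=cv2.imread("pics/scene0.png")
ct,cs=cam("top"),cam("scene")
a=cv2.resize(im[175:285,105:325],None,fx=3.6,fy=3.6,interpolation=cv2.INTER_CUBIC)
cv2.imwrite("pics/crop_top.png",a)
b=cv2.resize(sc[210:370,110:310],None,fx=3.6,fy=3.6,interpolation=cv2.INTER_CUBIC)
cv2.imwrite("pics/crop_scene.png",b)
for n,i,box,c in(("top",im,(100,170,180,285),ct),("scene",sc,(110,235,260,350),cs)):
    x0,y0,x1,y1=box; hsv=cv2.cvtColor(i,cv2.COLOR_BGR2HSV)[y0:y1,x0:x1]
    m=((hsv[...,1]<40)&(hsv[...,2]>140)).astype(np.uint8)
    m=cv2.morphologyEx(m,cv2.MORPH_OPEN,np.ones((2,2)))
    pts=np.argwhere(m)[:,::-1]
    k=[q for q in cv2.findContours(m,0,2)[0] if cv2.contourArea(q)>60]
    rect=cv2.minAreaRect(np.vstack(k)); print(n,[cv2.contourArea(q) for q in k],np.round(cv2.boxPoints(rect)+[x0,y0],1).tolist())
# foot of block by brown mask
hsv=cv2.cvtColor(im,cv2.COLOR_BGR2HSV); print("hsv foot",hsv[240,263],hsv[238,300],"wood",hsv[260,290], hsv[215,250])
for p in((128,188),(157,268)): print(hit(ct,*p,100))
print("block approx",hit(ct,279,229,16),"blade", hit(ct,279,228,70))
E
```

```text
top [343.0, 415.0] [[120.5, 188.9], [132.5, 184.5], [163.1, 268.2], [151.2, 272.6]]
scene [605.0, 645.0] [[129.4, 256.9], [137.2, 245.5], [244.5, 319.6], [236.6, 331.0]]
hsv foot [  9 145 118] [ 10 150 138] wood [ 14 106 145] [ 15 105 160]
[658.92757834 203.40928551 100.        ]
[472.65222612 137.77654161 100.        ]
block approx [ 556.74438704 -133.88449665   16.        ] blade [ 549.05831185 -133.83367821   70.        ]
```

View pics/crop_top.png

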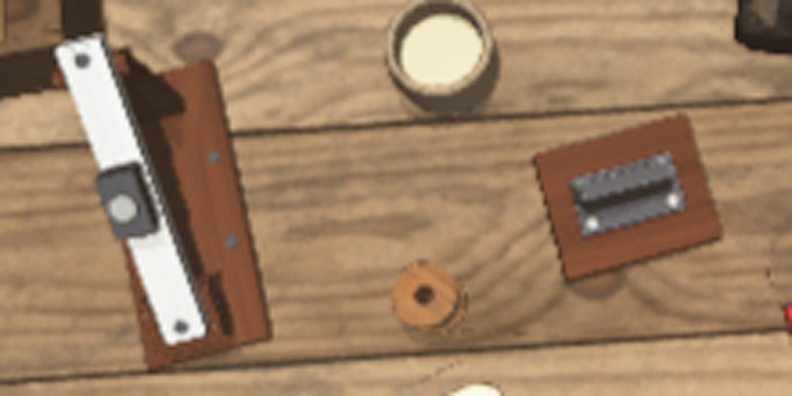

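View pics/crop_scene.png

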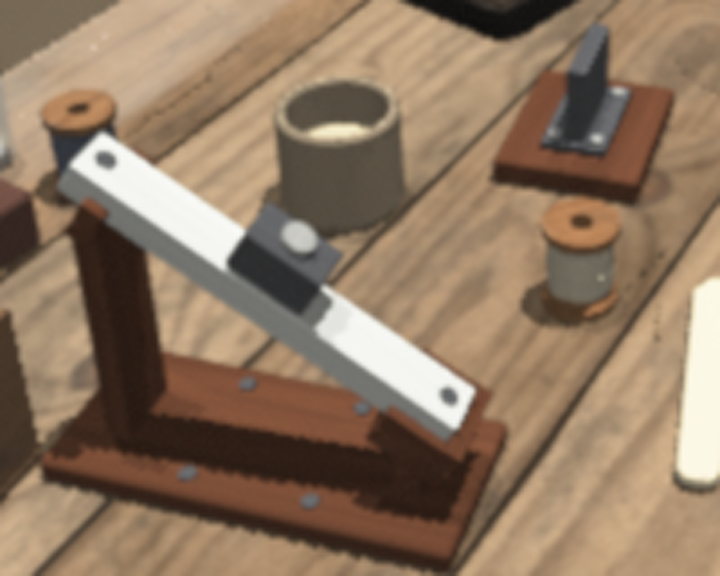

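The crops show the brown block with an upright iron blade (top-crop blade ≈ 575–680, 155–205; foot corners 535,156 / 688,114 / 721,238 / 568,280). Beam holes are at (81,61) and (180,327) and the screw head at (124,208) in the top crop. In the scene crop they are at (105,160), (449,396) and (299,238). Next I triangulate.

```bash
python3 - <<'E'
from h import *
ct,cs=cam("top"),cam("scene")
T=lambda u,v:((u+.5)/3.6-.5+105,(v+.5)/3.6-.5+175)
S=lambda u,v:((u+.5)/3.6-.5+110,(v+.5)/3.6-.5+210)
A,ea=two(ct,T(81,61),cs,S(105,160));B,eb=two(ct,T(180,327),cs,S(449,396));W,ew=two(ct,T(124,208),cs,S(299,238))
print("hi hole",A.round(1),ea.round(1),"lo",B.round(1),eb.round(1),"screw",W.round(1),ew.round(1))
ax=A-B;L=np.linalg.norm(ax);ax/=L;mid=(A+B)/2
yaw=np.arctan2(ax[1],ax[0]);print("L",L.round(1),"slope",np.degrees(np.arcsin(ax[2])).round(1),"yaw",np.degrees(yaw).round(1),"midtop",mid.round(1))
s=np.radians(32);X=np.array([np.cos(s)*np.cos(yaw),np.cos(s)*np.sin(yaw),np.sin(s)]);Z=np.array([-np.sin(s)*np.cos(yaw),-np.sin(s)*np.sin(yaw),np.cos(s)])
print("underside mid",(mid-18*Z).round(1),"should be z95; weight along x",((W-mid)@X).round(1),"height",((W-mid)@Z).round(1))
C=np.array([hit(ct,*T(*p),16)[:2] for p in((535,156),(688,114),(721,238),(568,280))])
print("foot",C.round(1).tolist(),"ctr",C.mean(0).round(1),"sides",np.linalg.norm(C-np.roll(C,-1,0),axis=1).round(1))
for i,j in((0,3),(1,2),(1,0),(2,3)): d=C[i]-C[j];print(np.degrees(np.arctan2(d[1],d[0])).round(1))
s_=r.sense();cw=cam("wrist");Rt=R.from_euler("xyz",s_["tcp_rot"]).as_matrix()
print("wristcam in tool",(Rt.T@(cw[2]-s_["eef_pos"])).round(1),(Rt.T@cw[1]).round(2).tolist(),cw[0]["fx"])
E
```

```text
hi hole [632.2 183.  160.1] 0.1 lo [482.4 153.4  65. ] 0.5 screw [546.9 164.9 136.5] 0.2
L 179.9 slope 31.9 yaw 11.2 midtop [557.3 168.2 112.5]
underside mid [566.6 170.   97.3] should be z95; weight along x 3.5 height 26.0
foot [[588.4, -72.7], [610.8, -178.8], [523.7, -194.6], [502.3, -90.3]] ctr [ 556.3 -134.1] sides [108.4  88.5 106.5  87.9]
11.6
10.3
-78.1
-78.4
wristcam in tool [ 7.040e+01 -1.000e-01 -1.425e+02] [[0.0, 0.96, 0.28], [1.0, -0.0, -0.0], [-0.0, 0.28, -0.96]] 302.68283227643406
```

Checks agree: hole spacing 180 mm, slope 31.9°, underside height 97 mm against 95, foot 108 × 88 mm against 110 × 90. The weight is at about +3.5 mm, so the balance point is near +1.8 mm. Plan: grip at x = −28 mm so the fingers clear the blade.

```bash
cat >> h.py <<'E'
def beamR(yaw,slope): # tool R with x along beam, z into the top face
    y,s=np.radians([yaw,slope]);X=np.array([np.cos(s)*np.cos(y),np.cos(s)*np.sin(y),np.sin(s)]);Z=np.array([-np.sin(s)*np.cos(y),-np.sin(s)*np.sin(y),np.cos(s)])
    return np.c_[X,np.cross(-Z,X),-Z]
def delta(P,Rt,Pc=None,Rc=None):
    s=r.sense(); Pc=s["eef_pos"] if Pc is None else Pc; Rc=R.from_euler("xyz",s["tcp_rot"]).as_matrix() if Rc is None else Rc
    print("mm",(Rc.T@(P-Pc)).round(1),"units",(Rc.T@(P-Pc)/40).round(2),"rotvec deg",np.degrees(R.from_matrix(Rc.T@Rt).as_rotvec()).round(1))
E
python3 - <<'E'
from h import *
Rt=beamR(11.2,32);U=np.array([566.6,170,95.5])
G=U+Rt@[-28,0,10];P=G-110*Rt[:,2];print("grasp",G,"pre",P)
Rl=beamR(11.2,0); delta(np.array([P[0]-60,P[1],330]),Rl); delta(P,Rt)
E
```

```text
grasp [548.50515009 166.41712324  72.18177964] pre [491.32417633 155.09498554 165.46707022]
mm [ 457.4 -654.7  -98.6] units [ 11.44 -16.37  -2.46] rotvec deg [-0.1  0.   4.8]
mm [ 515.1 -637.9   65.9] units [ 12.88 -15.95   1.65] rotvec deg [-1.4 32.   4.7]
```

Request:
move_arm --series "-1 0 0 -1 0 0 0; -1 0 -0.7 -1 0 0 0; -1 0.5 -1 -0.3 0 0 2; -1 0.6 -1 0 0 0 2; -1 0.6 -1 0 0 0 0; -1 0.6 -1 0 0 0 0; -1 0.6 -1 0 0 0 0; -1 0.6 -1 0 0 0 0; -1 0.6 -1 0 0 0 0; -1 0.6 -1 0 0 0 0; -1 0.6 -1 0 0 0 0; -1 0.5 -1 0 0 0 0; -1 0.3 -1 0 0 0 0; -1 0.3 -1 0 0 0 0"

```text
clock: 1.85
eef_pos: [313.4, -33.7, 324.5]
tcp_rot: [-3.136, -0.001, 0.201]
contact_force: [0.9, -1.4, -0.2]
opening: 0.997
```

Request:
move_arm --series "-1 0.8 -1 0 0 0 0; -1 0.8 -1 0 0 0 0; -1 0.8 -1 0 0 0 0; -1 0.8 -0.7 0 0 0 0; -1 0.5 0 0 0 8 0; -1 0.3 0 0.2 0 8 0; -1 0 0 0.4 0 8 0; -1 0 0 0.4 0 8 0; -1 0 0 0 0 0 0"

```text
clock: 2.98
eef_pos: [453.9, 156.4, 286.4]
tcp_rot: [-3.135, -0.572, 0.205]
contact_force: [-0.2, 1.0, -0.1]
opening: 0.999
```

```bash
python3 - <<'E'
from h import *
Rt=beamR(11.2,32);U=np.array([566.6,170,95.5]);G=U+Rt@[-28,0,10]
print(r.sense()["eef_pos"]);delta(G-110*Rt[:,2],Rt)
E
```

```text
[453.85911951 156.35620146 286.38942288]
mm [-34.8   9.6 121.3] units [-0.87  0.24  3.03] rotvec deg [-0.7 -0.8  0.5]
```

Request:
move_arm --series "-1 -0.3 0.1 1 -0.7 -0.8 0.5; -1 -0.3 0.1 1 0 0 0; -1 -0.3 0.05 0.6 0 0 0; -1 0 0 0.4 0 0 0; -1 0 0 0 0 0 0; -1 0 0 0 0 0 0"

```text
clock: 3.72
eef_pos: [498.7, 153.1, 169.1]
tcp_rot: [3.135, -0.553, 0.192]
contact_force: [0.1, -0.0, -0.6]
opening: 0.998
```

```bash
python3 - <<'E'
from h import *
Rt=beamR(11.2,32);U=np.array([566.6,170,95.5]);G=U+Rt@[-28,0,10]
delta(G-110*Rt[:,2],Rt)
c=cam("wrist");im=vision.grab_frame("wrist");cv2.imwrite("pics/w1.png",im[:,:,::-1])
np.savez("w1.npz",M=c[1],o=c[2])
for n,q in(("hi",[90,0,-18]),("lo",[-90,0,-18]),("screw",[3.5,0,-47]),("wt corners",[23.5,12,-42]),("",[-16.5,-12,-42])): print(n,proj(c,U+Rt@q).round(1))
E
```

```text
mm [-7.7 -3.3 -0.5] units [-0.19 -0.08 -0.01] rotvec deg [ 0.5  0.3 -0.2]
hi [271.4  55.7]
lo [273.  291.1]
screw [271.9 191.1]
wt corners [290.  159.7]
 [254.9 217.5]
```

View pics/w1.png

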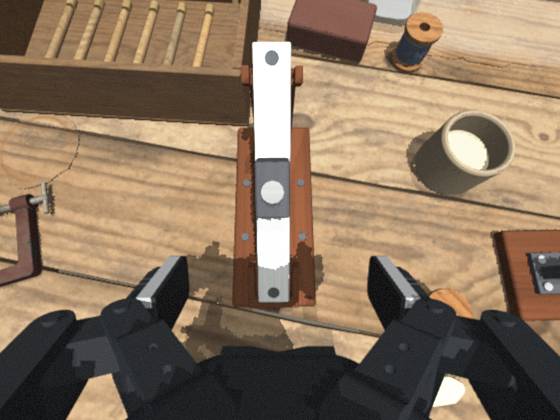

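The wrist view shows the holes at (272,57) and (273,293) and the screw at (272,192). All are within 2 px of prediction, so the estimate is confirmed. Descending along the slope normal.

Request:
move_arm --series "-1 -0.2 -0.08 0.4 0.5 0.3 0; -1 0 0 0.7 0 0 0; -1 0 0 0.6 0 0 0; -1 0 0 0.5 0 0 0; -1 0 0 0 0 0 0; -1 0 0 0 0 0 0"

```text
clock: 4.53
eef_pos: [540.2, 162.6, 106.7]
tcp_rot: [3.139, -0.567, 0.191]
contact_force: [-0.1, -0.2, -0.4]
opening: 0.999
```

```bash
python3 - <<'E'
from h import *
Rt=beamR(11.2,32);U=np.array([566.6,170,95.5])+Rt@[-1,0,0];G=U+Rt@[-28,0,10]
delta(G,Rt);print(r.sense()["contact_force"])
E
```

```text
mm [-12.1  -2.2  33.9] units [-0.3  -0.06  0.85] rotvec deg [ 0.3 -0.5 -0.2]
[-0.06339321 -0.15841545 -0.39962483]
```

Request:
move_arm --series "-1 -0.3 -0.06 0.2 0.3 -0.5 -0.2; -1 0 0 0.4 0 0 0; -1 -0.02 0 0.2 0 0 0; -1 0 0 0 0 0 0; -1 0 0 0 0 0 0"

```text
clock: 5.15
eef_pos: [547.0, 176.3, 85.0]
tcp_rot: [3.137, -0.538, 0.191]
contact_force: [0.8, 0.6, 1.4]
opening: 0.998
```

```bash
python3 - <<'E'
from h import *
Rt=beamR(11.2,32);U=np.array([566.6,170,95.5])+Rt@[-1,0,0];G=U+Rt@[-28,0,10]
delta(G,Rt);print(r.sense()["contact_force"])
E
```

```text
mm [-7.9 10.  10.8] units [-0.2   0.25  0.27] rotvec deg [ 0.4  1.2 -0.2]
[0.84478661 0.62858501 1.35039092]
```

Request:
move_arm --series "-1 -0.1 0.25 0 0 1 0; -1 0 0 0 0 0 0"

```text
clock: 5.4
eef_pos: [547.3, 165.2, 89.6]
tcp_rot: [3.138, -0.544, 0.191]
contact_force: [-0.4, 0.2, -0.2]
opening: 1.001
```

```bash
python3 - <<'E'
from h import *
Rt=beamR(11.2,32);U=np.array([566.6,170,95.5])+Rt@[-1,0,0];G=U+Rt@[-28,0,10]
delta(G,Rt);s=r.sense();print(s["contact_force"],s["qvel"].round(3),s["qpos"].round(3),s["eef_pos"])
E
```

```text
mm [-8.8 -1.  15.6] units [-0.22 -0.03  0.39] rotvec deg [ 0.3  0.8 -0.2]
[-0.37957324  0.1579314  -0.24934629] [ 0.007  0.005 -0.005 -0.001 -0.004  0.005] [ 0.338  0.326  2.254 -1.295  0.083  2.992] [547.2824247  165.18108756  89.55718416]
```

The arm has run into the wrist singularity (q5≈0, q4 and q6 at their limits). I can tilt the tool freely about the jaw axis, so I'll grip about 8° off the beam normal.

Request:
move_arm --series "-1 0 0 -0.3 0 -3 0; -1 0 0 -0.3 0 -4 0; -1 0 0 0 0 -2 0; -1 0 0 0 0 0 0; -1 0 0 0 0 0 0"

```text
clock: 6.02
eef_pos: [548.6, 154.5, 100.2]
tcp_rot: [3.111, -0.475, 0.185]
contact_force: [-0.1, -0.6, 0.8]
opening: 1.002
```

```bash
cat > g.py <<'E'
from h import *
Rb=beamR(11.2,32);U=np.array([566.6,170,95.5])+Rb@[-1,0,0]
Rt=beamR(11.2,24);G=U+Rb@[-28,0,-9]+Rt@[0,0,19]
delta(G,Rt);s=r.sense();print(s["contact_force"].round(1),s["qpos"].round(3))
E
python3 g.py
```

```text
mm [-14.5 -12.5  25.6] units [-0.36 -0.31  0.64] rotvec deg [ 2.  -3.2 -0.6]
[-0.1 -0.6  0.8] [ 0.33   0.3    2.203 -0.515  0.197  2.206]
```

Request:
move_arm --series "-1 -0.3 -0.3 0 1 -1.5 -0.6; -1 -0.06 0 0.2 1 -1.7 0; -1 0 0 0.2 0 0 0; -1 0 0 0 0 0 0; -1 0 0 0 0 0 0"

```text
clock: 6.65
eef_pos: [539.1, 163.9, 77.2]
tcp_rot: [3.138, -0.418, 0.197]
contact_force: [1.0, 0.3, -0.0]
opening: 1.004
```

```bash
python3 g.py
```

```text
mm [ 3.3 -0.7  8.8] units [ 0.08 -0.02  0.22] rotvec deg [0.2 0.  0.1]
[ 1.   0.3 -0. ] [ 0.327  0.342  2.191 -0.283  0.202  1.966]
```

Now the arm behaves. Final descent, then close.

Request:
move_arm --series "-1 0.08 -0.02 0.22 0 0 0; -1 0 0 0 0 0 0; -1 0 0 0 0 0 0"

```text
clock: 7.02
eef_pos: [545.8, 166.1, 70.2]
tcp_rot: [3.138, -0.419, 0.198]
contact_force: [-0.4, 0.1, 0.7]
opening: 0.999
```

```bash
python3 g.py
```

```text
mm [-0.3  0.3 -0.4] units [-0.01  0.01 -0.01] rotvec deg [ 0.2 -0.   0.1]
[-0.4  0.1  0.7] [ 0.327  0.364  2.18  -0.302  0.191  1.986]
```

Request:
move_arm --series "0 0 0 0 0 0 0; 0.6 0 0 0 0 0 0; 1 0 0 0 0 0 0; 1 0 0 0 0 0 0; 1 0 0 0 0 0 0; 1 0 0 0 0 0 0; 1 0 0 0 0 0 0; 1 0 0 0 0 0 0" --grip_force 80

```text
clock: 8.02
eef_pos: [545.6, 166.0, 70.7]
tcp_rot: [3.138, -0.419, 0.197]
contact_force: [-0.3, -0.6, 0.7]
opening: 0.288
```

Request:
move_arm --series "1 -0.03 0 -0.2 0 0 0; 1 -0.04 0 -0.3 0 0 0; 1 -0.05 0 -0.4 0 0 0; 1 -0.06 0 -0.4 0 0 0; 1 -0.06 0 -0.4 0 0 0; 1 0 0 0 0 0 0"

```text
clock: 8.78
eef_pos: [503.3, 157.3, 130.3]
tcp_rot: [3.137, -0.411, 0.197]
contact_force: [0.6, 0.3, -3.3]
opening: 0.289
```

```bash
python3 - <<'E'
from h import *
s=r.sense();print(s["qpos"].round(3),s["contact_force"].round(2),s["wrist_torque"].round(2),s["opening"])
im=vision.grab_frame("scene")[:,:,::-1];cv2.imwrite("pics/s2.png",cv2.resize(im[130:350,80:360],None,fx=2.5,fy=2.5))
E
```

```text
[ 0.34   0.188  2.225 -0.193  0.328  1.885] [ 0.59  0.34 -3.3 ] [-0.09  0.46 -0.03] 0.2890300647234373
```

View pics/s2.png

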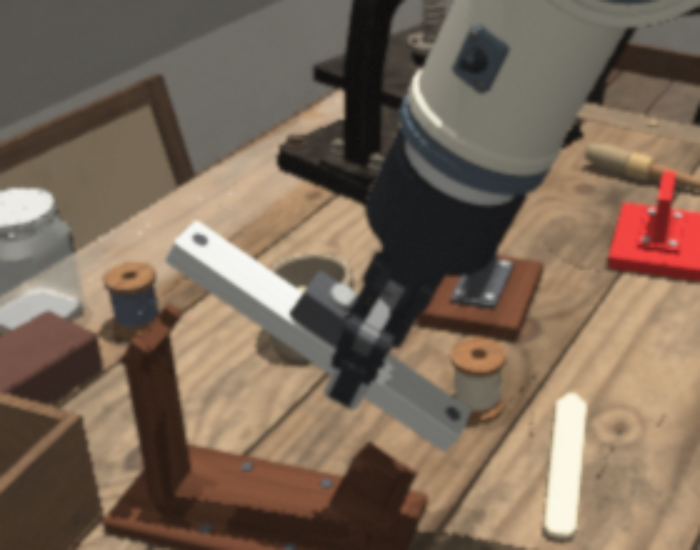

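The picture shows the beam held and clear of the rack (beam from 200,240 to 455,412 in the crop), with the weight beside the fingers. Next: raise, level and carry it toward the block.

Request:
move_arm --series "1 0.3 0 -0.7 0 0 0; 1 0.3 0.3 -0.7 0 -3 0; 1 0.2 0.6 -0.3 0 -6 0; 1 0 0.8 0 0 -7 0; 1 0 0.9 0 0 -7 0; 1 0 0.9 0 0 -6 0; 1 0 0.9 0 0 -3 0; 1 0 0.9 0 0 0 0; 1 0 0.8 0 0 0 0; 1 0 0.6 0 0 0 0; 1 0 0.3 0 0 0 0; 1 0 0 0 0 0 0"

```text
clock: 10.32
eef_pos: [561.4, -125.4, 198.0]
tcp_rot: [3.141, 0.175, 0.198]
contact_force: [0.1, -0.2, -4.1]
opening: 0.29
```

```bash
cat > p.py <<'E'
from h import *
import sys
h=float(sys.argv[1]); E=np.array([556.3,-134.1,70.+h]); COM=1.8
Rb=beamR(11.6,0);Rt=beamR(11.6,-8)
G=E+Rb@[-28-COM,0,-9]+Rt@[0,0,19]
print("target",G.round(1));delta(G,Rt);s=r.sense();print(s["contact_force"].round(1),s["wrist_torque"].round(2),s["qpos"].round(3))
E
python3 p.py 60
```

```text
target [ 524.5 -140.6  120.2]
mm [-24.9   7.6  83.4] units [-0.62  0.19  2.09] rotvec deg [ 0.   2.1 -0.2]
[ 0.1 -0.2 -4.1] [ 0.01 -0.02  0.04] [-0.183  0.398  1.658 -0.069  1.249  1.217]
```

Request:
move_arm --series "1 -0.3 0.1 0.6 0 1 0; 1 -0.3 0.09 0.6 0 1 0; 1 0 0 0.5 0 0 0; 1 0 0 0.3 0 0 0; 1 0 0 0 0 0 0; 1 0 0 0 0 0 0"

```text
clock: 11.08
eef_pos: [527.5, -135.4, 121.3]
tcp_rot: [-3.141, 0.138, 0.202]
contact_force: [-0.1, 0.1, -4.1]
opening: 0.292
```

```bash
python3 p.py 60; python3 - <<'E'
from h import *
for n in("wrist","scene"):
    c=cam(n);im=vision.grab_frame(n)[:,:,::-1];cv2.imwrite(f"pics/{n}3.png",im);np.savez(f"{n}3.npz",M=c[1],o=c[2],fx=c[0]["fx"],fy=c[0]["fy"],cx=c[0]["cx"],cy=c[0]["cy"])
    s=r.sense();Rt=R.from_euler("xyz",s["tcp_rot"]).as_matrix();Rb=Rt@R.from_euler("y",8,degrees=True).as_matrix()
    U=s["eef_pos"]+Rt@[0,0,-19]-Rb@[-28,0,-9]
    for k,q in(("hi",[90,0,-18]),("lo",[-90,0,-18]),("screw",[3.5,0,-47])): print(n,k,proj(c,U+Rb@q).round(1))
    E=np.array([556.3,-134.1,0]);B=beamR(11.6,0)
    for q in([-45,55,-16],[45,55,-16],[45,-55,-16],[-45,-55,-16],[6,30,-70],[-6,30,-70],[6,-30,-70],[-6,-30,-70]): print(q,proj(c,E+B@q).round(1))
im=cv2.imread("pics/scene3.png");cv2.imwrite("pics/scene3c.png",cv2.resize(im[150:330,170:400],None,fx=3.4,fy=3.3))
E
```

```text
target [ 524.5 -140.6  120.2]
mm [-3.7  4.5  1.6] units [-0.09  0.11  0.04] rotvec deg [-0.  -0.1 -0. ]
[-0.1  0.1 -4.1] [-0.03 -0.01  0.05] [-0.219  0.425  1.81  -0.065  1.033  1.187]
wrist hi [277.8 -56.4]
wrist lo [277.3 388.1]
wrist screw [277.5 272.9]
[-45, 55, -16] [347.  206.1]
[45, 55, -16] [358.5  94.4]
[45, -55, -16] [208.9  94.2]
[-45, -55, -16] [218.6 206. ]
[6, 30, -70] [332.7 166.8]
[-6, 30, -70] [331.3 184.9]
[6, -30, -70] [236.7 166.7]
[-6, -30, -70] [237.7 184.8]
scene hi [231.5 186.1]
scene lo [315.1 197.5]
scene screw [271.1 178.8]
[-45, 55, -16] [297.4 234.7]
[45, 55, -16] [260.4 229. ]
[45, -55, -16] [246.1 254.6]
[-45, -55, -16] [286.7 261.4]
[6, 30, -70] [274.  216.6]
[-6, 30, -70] [279.2 217.4]
[6, -30, -70] [266.9 230. ]
[-6, -30, -70] [272.4 230.9]
```

View pics/wrist3.png

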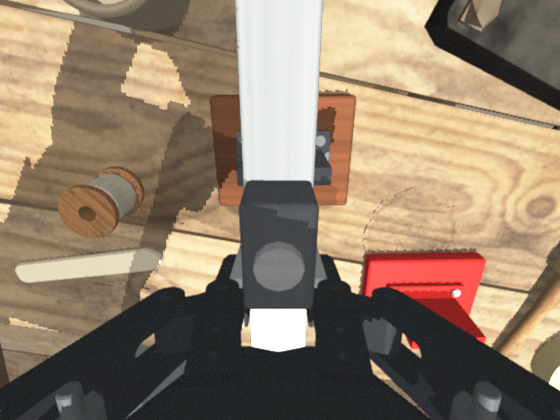

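View pics/scene3c.png

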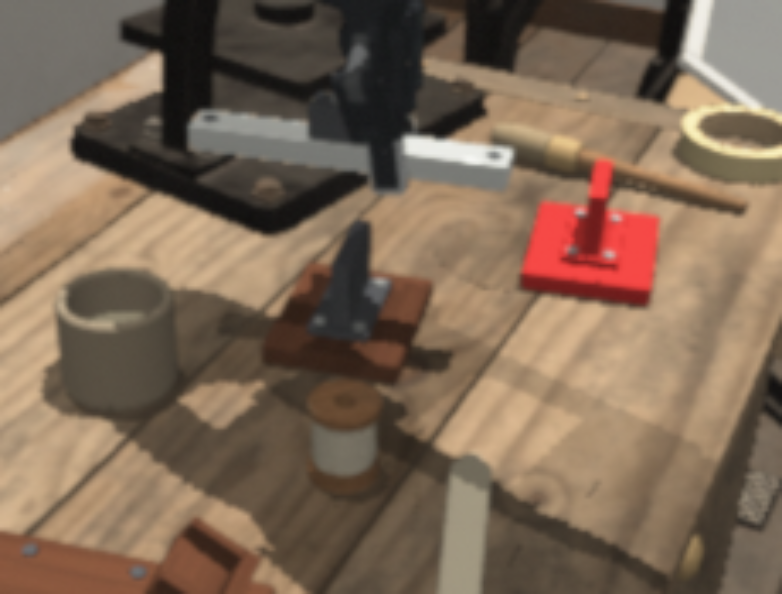

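The wrist view shows the foot corners at (211,96), (355,95), (347,206) and (220,206), within 1–3 px of prediction. The screw is at (278,267) against a predicted 273, so the weight may sit about 2 mm further along +x. The scene view puts the holes within 1 px of a level beam. I'll use a compromise balance point of +2.3 mm and lower.

Request:
move_arm --series "1 -0.2 0.11 0.3 0 0 0; 1 -0.1 0 0.5 0 0 0; 1 -0.03 0 0.3 0 0 0; 1 0 0 0 0 0 0; 1 0 0 0 0 0 0"

```text
clock: 11.8
eef_pos: [509.1, -145.2, 78.6]
tcp_rot: [3.141, 0.136, 0.201]
contact_force: [0.1, -0.5, -4.3]
opening: 0.287
```

```bash
sed -i 's/COM=1.8/COM=2.3/' p.py; python3 p.py 0
```

```text
target [ 524.  -140.7   60.2]
mm [17.9 -1.4 16.1] units [ 0.45 -0.03  0.4 ] rotvec deg [ 0.  -0.2 -0.1]
[ 0.1 -0.5 -4.3] [ 0.03 -0.02  0.01] [-0.242  0.464  1.87  -0.074  0.931  1.174]
```

Request:
move_arm --series "1 0.4 -0.03 0.15 0 -0.2 0; 1 0.05 0 0.15 0 0 0; 1 0 0 0 0 0 0; 1 0 0 0 0 0 0"

```text
clock: 12.3
eef_pos: [527.3, -140.5, 64.1]
tcp_rot: [3.14, 0.137, 0.202]
contact_force: [0.4, 0.1, -4.5]
opening: 0.288
```

```bash
python3 p.py 0; python3 - <<'E'
from h import *
n="scene";c=cam(n);im=vision.grab_frame(n)[:,:,::-1];cv2.imwrite("pics/scene4c.png",cv2.resize(im[160:270,210:350],None,fx=5,fy=5,interpolation=cv2.INTER_CUBIC))
s=r.sense();Rt=R.from_euler("xyz",s["tcp_rot"]).as_matrix();Rb=Rt@R.from_euler("y",8,degrees=True).as_matrix()
U=s["eef_pos"]+Rt@[0,0,-19]-Rb@[-28,0,-9]
for k,q in(("hi",[90,0,-18]),("lo",[-90,0,-18])): print(k,((proj(c,U+Rb@q)-[210,160])*5).round(1))
E=np.array([556.3,-134.1,0]);B=beamR(11.6,0)
for q in([6,30,-70],[-6,30,-70]): print(((proj(c,E+B@q)-[210,160])*5).round(1))
E
```

```text
target [ 524.  -140.7   60.2]
mm [-2.7 -0.4  4.3] units [-0.07 -0.01  0.11] rotvec deg [ 0.1 -0.1 -0. ]
[ 0.4  0.1 -4.5] [-0.01 -0.03 -0.04] [-0.226  0.506  1.839 -0.074  0.922  1.191]
hi [117.9 244.2]
lo [521.3 303.7]
[320.2 283.1]
[346.1 286.9]
```

View pics/scene4c.png

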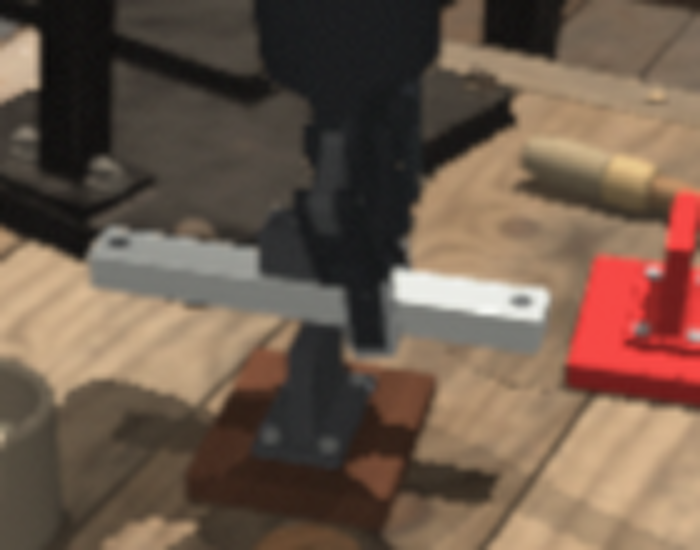

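Holes are at (118,241) and (522,300), within 4 px of prediction at 5× enlargement (about 1–2 mm). The beam sits just over the blade. Correcting x and touching down.

Request:
move_arm --series "1 -0.08 -0.01 0.03 0 0 0; 1 0 0 0.04 0 0 0; 1 0 0 0.03 0 0 0; 1 0 0 0 0 0 0"

```text
clock: 12.85
eef_pos: [522.9, -141.0, 60.7]
tcp_rot: [3.14, 0.137, 0.202]
contact_force: [1.0, -0.4, -3.9]
opening: 0.292
```

```bash
python3 p.py 0
```

```text
target [ 524.  -140.7   60.2]
mm [ 1.2 -0.1  0.4] units [ 0.03 -0.    0.01] rotvec deg [ 0.1 -0.1 -0.1]
[ 1.  -0.4 -3.9] [ 0.01 -0.03  0.06] [-0.229  0.506  1.85  -0.075  0.911  1.19 ]
```

Request:
move_arm --series "1 0.02 0 0.02 0 0 0; 1 0 0 0.02 0 0 0; 1 0 0 0 0 0 0"

```text
clock: 13.22
eef_pos: [523.1, -141.0, 60.8]
tcp_rot: [3.14, 0.138, 0.201]
contact_force: [-0.4, -0.3, -3.8]
opening: 0.291
```

```bash
python3 p.py 0
```

```text
target [ 524.  -140.7   60.2]
mm [ 1.  -0.1  0.4] units [ 0.02 -0.    0.01] rotvec deg [ 0.1 -0.1 -0.1]
[-0.4 -0.3 -3.8] [-0.01  0.01 -0.03] [-0.229  0.507  1.849 -0.075  0.913  1.19 ]
```

Request:
move_arm --series "1 0.04 0 0.06 0 0 0; 1 0.02 0 0.06 0 0 0; 1 0 0 0 0 0 0"

```text
clock: 13.6
eef_pos: [523.4, -141.1, 60.9]
tcp_rot: [3.139, 0.142, 0.202]
contact_force: [0.2, 0.0, -4.8]
opening: 0.289
```

```bash
python3 p.py 0
```

```text
target [ 524.  -140.7   60.2]
mm [ 0.8 -0.3  0.6] units [ 0.02 -0.01  0.02] rotvec deg [ 0.1  0.1 -0.1]
[ 0.2  0.  -4.8] [ 0.06 -0.08  0.05] [-0.228  0.508  1.846 -0.077  0.918  1.192]
```

Request:
move_arm --series "1 0 0 0.08 0 -0.2 0"

```text
clock: 13.72
eef_pos: [523.3, -141.3, 59.7]
tcp_rot: [3.139, 0.145, 0.201]
contact_force: [-6.8, 1.4, 23.3]
opening: 0.288
```

```bash
python3 p.py 0
```

```text
target [ 524.  -140.7   60.2]
mm [ 0.8 -0.4 -0.6] units [ 0.02 -0.01 -0.01] rotvec deg [ 0.1  0.3 -0.1]
[-6.8  1.4 23.3] [ 0.08  1.08 -0.07] [-0.227  0.511  1.844 -0.079  0.919  1.194]
```

Request:
move_arm --series "1 0.02 0 -0.02 0 0.3 0; 1 0 0 0.03 0 0 0"

```text
clock: 13.98
eef_pos: [524.7, -141.3, 59.8]
tcp_rot: [3.138, 0.139, 0.201]
contact_force: [-3.5, 1.9, 14.2]
opening: 0.291
```

```bash
python3 p.py 0;python3 - <<'E'
from h import *
im=vision.grab_frame("scene")[:,:,::-1];cv2.imwrite("pics/scene5c.png",cv2.resize(im[160:270,210:350],None,fx=5,fy=5,interpolation=cv2.INTER_CUBIC))
E
```

```text
target [ 524.  -140.7   60.2]
mm [-0.6 -0.7 -0.4] units [-0.01 -0.02 -0.01] rotvec deg [ 0.2 -0.1 -0.1]
[-3.5  1.9 14.2] [ 0.32  0.41 -0.03] [-0.228  0.51   1.846 -0.076  0.912  1.192]
```

View pics/scene5c.png

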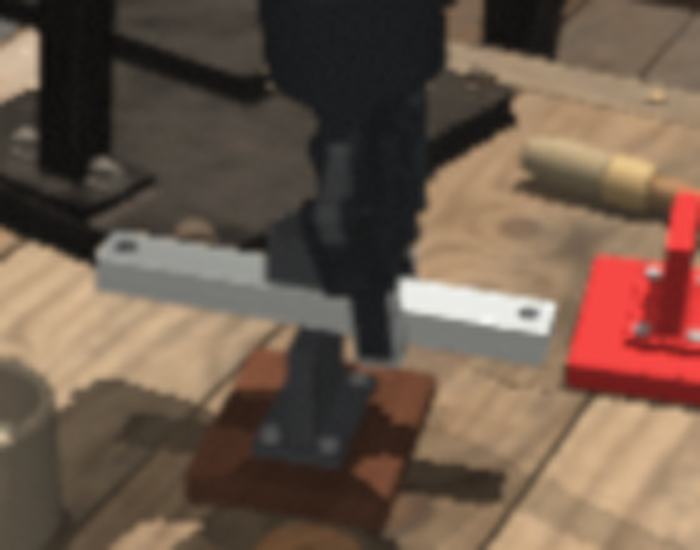

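Holes are now at (125,246) and (529,314). The row difference is 68 against 59 for level, so pressing pivoted the beam about 1°, with its −x end down. I'll relieve the force and level it, tracking the holes numerically.

Request:
move_arm --series "1 0 0 -0.03 0 -0.6 0; 1 0 0 -0.01 0 -0.5 0; 1 0 0 0 0 0 0"

```text
clock: 14.4
eef_pos: [524.9, -141.3, 60.6]
tcp_rot: [3.139, 0.16, 0.201]
contact_force: [-1.4, 0.6, 5.4]
opening: 0.287
```

```bash
cat > hole.py <<'E'
from h import *
c=cam("scene");im=vision.grab_frame("scene");cv2.imwrite("pics/last.png",im[:,:,::-1])
g=cv2.cvtColor(im,cv2.COLOR_RGB2GRAY).astype(float)
def hole(u,v,w=4):
    u,v=int(round(u)),int(round(v));a=g[v-w+1:v+w,u-w:u+w+1]
    # darkest blob: black-hat, then centroid
    bh=cv2.morphologyEx(g,cv2.MORPH_BLACKHAT,np.ones((5,7)))[v-w+1:v+w,u-w:u+w+1];bh=bh*(bh>.4*bh.max())
    y,x=np.mgrid[v-w+1:v+w,u-w:u+w+1];return np.array([(x*bh).sum(),(y*bh).sum()])/bh.sum()
a=hole(235,209);b=hole(315.5,222.5);A=hit(c,*a,88.5);B=hit(c,*b,88.5)
print("holes px",a.round(1),b.round(1))
# level test: on plane z=88.5 the holes should be 180 apart; expected slope for a level beam with yaw 11.6
d=A-B;print("L",np.linalg.norm(d).round(1),"yaw",np.degrees(np.arctan2(d[1],d[0])).round(1),"mid",((A+B)/2).round(1))
E
python3 hole.py; python3 p.py 0
```

```text
holes px [234.4 209.7] [314.8 221.2]
L 179.9 yaw 11.8 mid [ 557.  -137.8   88.5]
target [ 524.  -140.7   60.2]
mm [-0.7 -0.8  0.6] units [-0.02 -0.02  0.02] rotvec deg [ 0.2  1.1 -0.1]
[-1.6 -0.6  2.7] [ 0.03  0.14 -0.01] [-0.223  0.518  1.831 -0.085  0.939  1.201]
```

Request:
move_arm --series "1 -0.05 0.01 -0.06 0 0 0; 1 0 0 0 0 0 0; 1 0 0 0 0 0 0"

```text
clock: 14.82
eef_pos: [523.0, -141.9, 62.7]
tcp_rot: [3.139, 0.16, 0.201]
contact_force: [0.4, 0.6, -4.3]
opening: 0.289
```

```bash
python3 hole.py; python3 p.py 0
```

```text
holes px [234.9 209. ] [315.8 220.2]
L 181.2 yaw 12.3 mid [ 557.2 -141.9   88.5]
target [ 524.  -140.7   60.2]
mm [ 1.7 -1.   2.3] units [ 0.04 -0.02  0.06] rotvec deg [ 0.1  1.2 -0.1]
[-0.2  1.  -3.7] [ 0.04 -0.06  0.  ] [-0.225  0.513  1.834 -0.084  0.941  1.199]
```

Request:
move_arm --series "1 0 -0.02 0.06 0 0 0; 1 0 0 0.04 0 0.2 0"

```text
clock: 15.12
eef_pos: [522.7, -141.5, 60.1]
tcp_rot: [3.138, 0.156, 0.201]
contact_force: [-6.5, 2.3, 21.9]
opening: 0.291
```

```bash
python3 p.py 0
```

```text
target [ 524.  -140.7   60.2]
mm [ 1.5 -0.5 -0.4] units [ 0.04 -0.01 -0.01] rotvec deg [ 0.2  0.9 -0.1]
[-6.5  2.3 21.9] [ 0.37  0.81 -0.01] [-0.225  0.515  1.839 -0.084  0.931  1.199]
```

Request:
move_arm --series "1 0.02 0 -0.02 0 -0.2 0; 1 0 0 0 0 0 0"

```text
clock: 15.38
eef_pos: [523.6, -141.3, 61.1]
tcp_rot: [3.138, 0.159, 0.201]
contact_force: [0.5, -0.5, -2.4]
opening: 0.288
```

```bash
python3 hole.py; python3 p.py 0
```

```text
holes px [234.7 209.8] [315.5 221. ]
L 180.4 yaw 12.3 mid [ 556.2 -138.7   88.5]
target [ 524.  -140.7   60.2]
mm [ 0.8 -0.4  0.7] units [ 0.02 -0.01  0.02] rotvec deg [ 0.2  1.1 -0.1]
[-0.2 -0.1 -4.7] [-0.03 -0.06 -0.05] [-0.223  0.515  1.834 -0.085  0.937  1.201]
```

Light contact and near level, so opening gradually.

Request:
move_arm --series "0.3 0 0 0 0 0 0; 0.1 0 0 0 0 0 0; 0 0 0 0 0 0 0; 0 0 0 0 0 0 0" --grip_force 20

```text
clock: 15.92
eef_pos: [524.1, -141.4, 61.2]
tcp_rot: [3.138, 0.158, 0.201]
contact_force: [-0.3, 0.0, -0.7]
opening: 0.503
```

```bash
python3 hole.py; python3 p.py 0; python3 -c "
import cv2;im=cv2.imread('pics/last.png');cv2.imwrite('pics/scene6c.png',cv2.resize(im[160:270,210:350],None,fx=5,fy=5,interpolation=cv2.INTER_CUBIC))"
```

```text
holes px [234.7 209.4] [315.5 221.4]
L 181.5 yaw 11.2 mid [ 556.3 -138.6   88.5]
target [ 524.  -140.7   60.2]
mm [ 0.3 -0.6  0.9] units [ 0.01 -0.02  0.02] rotvec deg [ 0.2  1.  -0.1]
[ 0.4  0.4 -0.2] [ 0.03 -0.03 -0.02] [-0.223  0.515  1.834 -0.085  0.937  1.201]
```

View pics/scene6c.png

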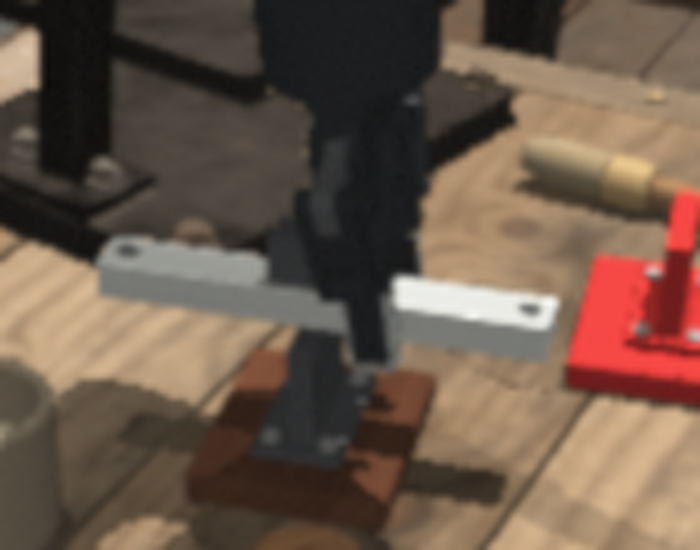

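The beam is free (force ≈0, holes steady, still level). Opening fully and retreating straight up.

Request:
move_arm --series "-1 0 0 0 0 0 0; -1 0 0 0 0 0 0; -1 0 0 0 0 0 0; -1 -0.03 0 -0.2 0 0 0; -1 -0.05 0 -0.3 0 0 0; -1 -0.1 0 -0.6 0 0 0; -1 -0.15 0 -0.9 0 0 0; -1 -0.15 0 -0.9 0 0 0; -1 -0.15 0 -0.9 0 0 0; -1 0 0 0 0 0 0; -1 0 0 0 0 0 0; -1 0 0 0 0 0 0"

```text
clock: 17.48
eef_pos: [522.6, -140.9, 224.9]
tcp_rot: [3.137, 0.156, 0.201]
contact_force: [-0.4, -0.2, -0.4]
opening: 1.002
```

```bash
python3 hole.py; python3 -c "
import cv2;im=cv2.imread('pics/last.png');cv2.imwrite('pics/scene7c.png',cv2.resize(im[150:270,200:350],None,fx=5,fy=5,interpolation=cv2.INTER_CUBIC))"
```

```text
holes px [234.7 209.3] [315.5 221.4]
L 181.6 yaw 11.2 mid [ 556.4 -138.6   88.5]
```

View pics/scene7c.png

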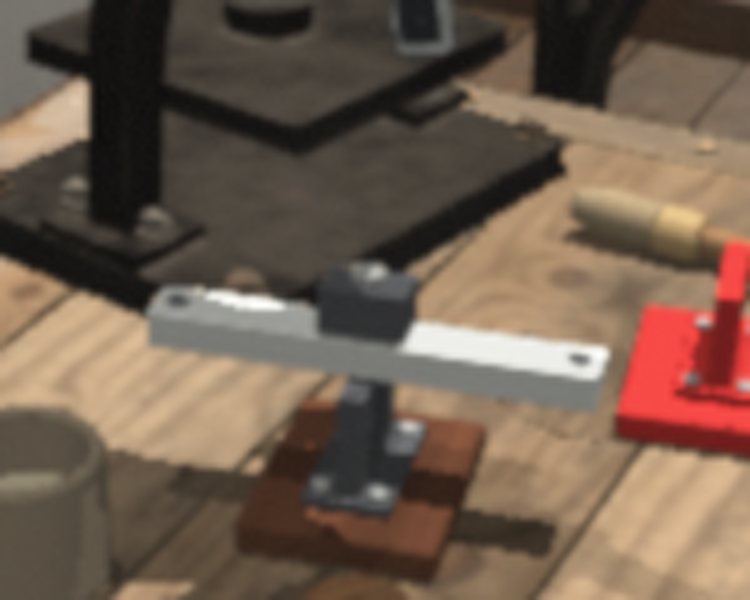

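The beam rests level on the blade with the weight on top, the gripper is well clear, and the hole positions haven't changed since release. Handing in.

```bash
python3 -c "
from rig import r;print(r.sign_off())"
```

```text
the job is handed in; nothing more can be done
None
```

The beam is balanced on the iron blade of the brown balancing block, weight on top and level, and the job is handed in. I took it out of the rack at right angles to the slope. I saw no contact with the red look-alike or the bystanders, but I did not re-measure where they stand. No verdict was reported at hand-in.

**Last checks:**
- About 1.5 s after release the beam's holes had moved no more than 0.1 px. The force reading was about 0, and the gripper was about 160 mm above where it let go.
- The beam's direction measures 11.2° against about 11.6° for the block, so it lies square within measuring error.
- The clock stood at about 17.5 s of the 40 s allowed.

**What disagreed or went wrong:**
- The weight's place measured +3.5 mm from the first views but nearer +5.5 mm from a close wrist view. I aimed for a balance point of +2.3 mm, between the two. The final scene view puts the beam about 2–3 mm along and about 4 mm to one side of my aim, partly from the assumed viewing height. The blade allows ±6 mm along the beam and ±30 mm across.
- On the approach to the rack the wrist came close to its joint limits, so I gripped with the tool about 8° off the beam's normal.
- Pressing on the blade to find contact (readings up to about 23 N) pivoted the beam about 1° in the grip. I levelled it again before letting go.

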